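# Pass a coin roll through the sliding cash tray

### The arm

A 6-joint arm with a two-finger parallel gripper is mounted at the origin on the work surface. World frame = base frame: x ahead of the robot, y to its left, z up, the work surface at z = 0. Lengths are in mm, angles in rad, forces in N, time in s.
With the tool pointing down it reaches from about 400 to 825 mm from the base axis. Payload 7 kg.
Tool frame: the origin (TCP) lies between the finger pads, 19 mm behind the fingertips; this is the grasp point; z points along the fingers, y is the line along which they close (so a half turn about z gives the same grasp; the last joint's range is limited). The gripper opens to 88 mm and grips with 3 to 60 N. Pads are 19 mm wide; open, the fingers measure 130 mm over their backs; the gripper's body (78 mm by 193 mm) begins 47 mm behind the grasp point.
Start: joints at [1.408, 0.359, 0.012, 0, -1.224, -0.288], TCP at [294.093, 607.54, 245.361] pointing down, gripper open.
Joint ranges: [-3.07, 3.07], [-1.43, 2.12], [-1.02, 1.25], [-3.03, 1.67], [-3.05, -0], [-3.03, 3.03]. Speed limits (rad/s): [2.39, 2.39, 3.01, 3.14, 3.14, 3.14].

### API

Orientations are given as a unit quaternion [x, y, z, w].
In Python, from plant import bot gives the robot as it stands. Calls block until the motion is done:
- bot.move_ptp(position, orientation): joint-space move of the TCP to a pose.
- bot.line_to(position, velocity=150, ori=None): straight line of the TCP; ori=None keeps the orientation; velocity is the mean speed in mm/s.
- bot.move_joints(angles): joint-space move.
- bot.move_gripper(opening, force=None): finger opening in mm; force is the grip in N (None keeps the last); returns when the fingers have stopped.
- bot.pause(seconds).
- bot.solve_ik(position, orientation): joint angles nearest the present ones, or None.
- bot.read_state(): the state.
- bot.camera(name): name is "side" or "top" or "wrist"; returns the picture (384x512x3 uint8, red, green, blue); there is no depth.
- bot.get_calibration(name): a dict with "fx", "fy", "cx", "cy" (pixels), "view" (4x4, takes a point from world to camera coordinates); the wrist camera has in their place "T_tool_cam" (4x4, takes a point from camera to tool coordinates, whose origin is the TCP and whose axes are the flange's). Camera axes: x right, y up, looking along -z (the intrinsics and any distortion apply to the point x, -y, -z); pixel columns grow to the right and rows downward; lengths in mm; the calibration is good to about 2 mm. A picture is of the moment at which its call begins: read the wrist's pose just before it. get_calibration takes no time and is no camera call.
A pose or a line that the arm cannot do raises bot.Unreachable and nothing moves.
- bot.close_job(): hands the job in; it is judged then, once.
The state is a dict: "t": time; "joint_pos": joint angles; "qvel": joint speeds; "tau": joint torques, N m; "tcp_pos": TCP position; "eef_rot": TCP orientation; "contact_force": force on the tool from outside, world axes, zero at the start; "moment": the same for the moment, N m; "width": finger opening in mm; "finger_force": force on a finger pad.
Only numpy, scipy, OpenCV 4.12 (cv2) and the standard library are available. Lean on these libraries where they do the work, as an engineer would, in place of code of your own. Each camera call takes 0.05 s, during which the arm holds its last target. There are 200 camera calls.

### The job

A customer is waiting for a roll of coins. Take the one short, thick coin roll from the desk and set it down inside the steel cash tray (do not drop it in), then take the tray by its bow handle and slide it away from you along its rails until its ball clicks into the notch of the brass catch, without running on past the catch. Finish there, with the handle still gripped and the tray held at the notch while the customer takes the roll; leave the slim rolls, the stamp and the calculator as they stand.

Things in the scene. Friction and masses are not known exactly. Their poses are not given: they have to be found in the camera images.
- thick_roll: The short, thick coin roll: a paper-wrapped cylinder 28 mm in diameter and 56 mm long, 170 to 260 g, standing upright on the desk. Origin: centre of its lower end; its z axis runs along the roll. The three rolls stand in any order, about 100 mm or more apart.
- slim_roll_a: A slim coin roll, same wrapping, 20 mm in diameter and 78 mm tall, standing upright on the desk, to be left alone. Origin: centre of its lower end.
- slim_roll_b: The other slim coin roll, the same as slim_roll_a, to be left alone.
- stamp: A black and grey self-inking date stamp standing on the desk, 75 x 45 mm and 62 mm tall, to be left alone. Origin: centre of its underside.
- calculator: A grey desk calculator, 165 x 115 mm and 24 mm tall, lying on the desk, to be left alone. Origin: centre of its underside.
- tray: Open steel cash tray, 200 mm long (its x) by 170 mm wide (its y) by 42 mm tall, walls and floor 3 mm. Origin: centre of its underside, 10 mm above the desk; rim 52 mm above the desk. Slides only along its x axis, which points away from the robot. Starts at the robot's side; about 205 mm of travel in all, well past the catch. Sliding takes 1 to 2 N; it stays where it is left.
- base: Fixed steel base of the tray, 440 mm (x, along the rails, away from the robot, within 0.13 rad of world x) by 236 mm, with an aluminium rail on either side, rail tops 26 mm above the desk. Origin: centre of its underside on the desk. It stands at a different place and angle each run.
- catch: Brass catch, 56 x 20 mm and 21 mm tall, clamped on the base's right-hand rail (-y side) at a place that differs from run to run, with two round upright noses 8 mm in radius: the low one on the robot's side, the high one beyond it, the notch between them. Origin: on the rail's top, level with the notch along x.
- tray_floor (a point): Centre of the tray's inner floor, 13 mm above the desk; axes as the tray's. The clear inside reaches 97 mm either way along x and 82 mm either way along y.
- tray_handle (a point): Middle of the bow handle's bar on the robot's side of the tray, 150 mm from the tray's centre: a round dark steel bar 12 mm thick along the tray's y, straight for 86 mm, its centre 46 mm above the desk, 44 mm clear between bar and tray wall. Axes as the tray's. Free from above; a downward grasp closes on it along the tray's x.
- tray_ball (a point): Centre of the sprung steel ball, 16 mm, that sticks out of the brass housing on the tray's right side (tray -y), 72 mm from the tray's centre towards the handle, 37 mm above the desk. Axes as the tray's; travels with the tray. In the notch it keeps the tray seated even when let go.
- catch_notch (a point): Where the ball's centre sits when home in the notch of the brass catch; x axis as the base's. From the start the tray has 110 to 170 mm to go. 13 to 6 mm before the notch the ball rides over the catch's low nose (4 to 7 N of push), then drops in and the push falls to nothing; the high second nose stops it (15 to 20 N would ride over it), so a push that rises past 11 N after the drop means home.

How it is judged:
By the outcome, as a careful person would: the job done as asked, in the order asked, and still so for the second after the job is handed in, while the arm keeps its last pose, push and grip.
It also fails if it takes over 67 s, if anything falls off the work surface, if the arm or the gripper's body presses on something with over 40 N, if the wrist force passes 120 N, or if a joint passes its speed limit or range.

## Working session

There is one attempt and no reset: what is moved stays moved. The work goes in short steps, each a Python script; the robot and the scene stay as the last script left them, time stands still between calls to the robot, and variables do not carry over. Pictures are saved under pics/ and viewed, at most 10 in all, crops included, and the job is handed in when it is done.

```bash
mkdir -p pics; ls; python3 - <<'E'
from plant import bot
import cv2, numpy as np, json
for n in("top","side"):
    im=bot.camera(n); cv2.imwrite(f"pics/{n}0.png",im[:,:,::-1])
    c=bot.get_calibration(n); print(n,{k:(np.round(v,3).tolist()) if not isinstance(v,str) else v for k,v in c.items()})
print(bot.get_calibration("wrist")); s=bot.read_state(); print(s)
E
```

```text
pics
top {'fx': 384.624, 'fy': 384.624, 'cx': 250.984, 'cy': 186.891, 'view': [[-0.018, -1.0, 0.009, 33.636], [0.985, -0.017, 0.169, -565.599], [-0.169, 0.012, 0.986, -1159.864], [0.0, 0.0, 0.0, 1.0]]}
side {'fx': 450.864, 'fy': 450.864, 'cx': 261.199, 'cy': 194.838, 'view': [[0.91, -0.415, -0.016, -505.014], [0.269, 0.561, 0.783, -220.366], [-0.316, -0.716, 0.622, -1019.123], [0.0, 0.0, 0.0, 1.0]]}
{'fx': 320.3738703702249, 'fy': 320.3738703702249, 'cx': 254.67936420933054, 'cy': 191.53269994353144, 'T_tool_cam': array([[ 6.35483805e-04,  9.52507799e-01,  3.04513528e-01,
         8.30650094e+01],
       [ 9.99999376e-01, -3.25427416e-04, -1.06895499e-03,
        -1.93071414e+00],
       [-9.19090917e-04,  3.04514017e-01, -9.52507411e-01,
        -1.38465202e+02],
       [ 0.00000000e+00,  0.00000000e+00,  0.00000000e+00,
         1.00000000e+00]])}
{'t': 0.1, 'joint_pos': array([ 1.40808588e+00,  3.59333823e-01,  1.11333214e-02, -2.71491696e-04,
       -1.22411672e+00, -2.88110140e-01]), 'qvel': array([ 0.00052673, -0.00077097,  0.00317912,  0.00085814, -0.00072875,
       -0.00010128]), 'tau': array([-1.98305199e-03, -5.84161627e+01,  2.93750256e+01,  7.01553494e+00,
        1.01956030e-02, -4.92726917e-05]), 'tcp_pos': array([293.94824173, 607.16936929, 244.50356889]), 'eef_rot': array([ 9.74691864e-01, -2.23551281e-01, -7.97350909e-05,  7.66952042e-04]), 'contact_force': array([-0.72201393, -0.02511607,  0.96987658]), 'moment': array([-0.02668344,  0.06196702, -0.03113224]), 'finger_force': 0.0, 'width': 87.5959535116809}
```

View pics/top0.png

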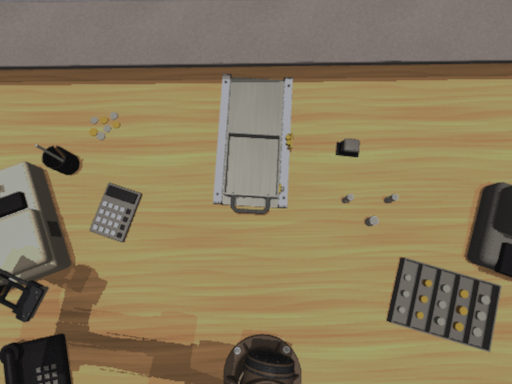

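View pics/side0.png

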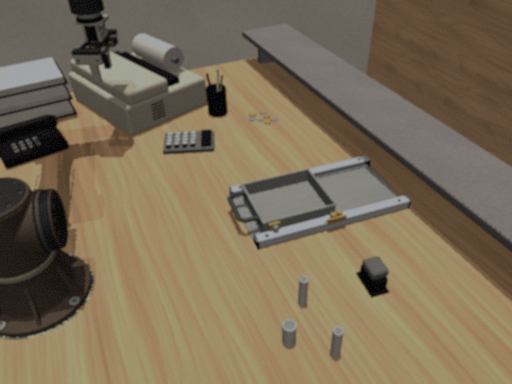

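Top view: base with tray at about (255,140), handle (250,210), ball (281,188), catch (290,142), thick roll (372,221), slim ones (348,198) and (392,198). In the side view the thick roll is at (289,333), the slims at (303,291) and (336,343). Next I get rough positions and take wrist views.

```bash
cat >h.py <<'E'
from plant import bot
import numpy as np, cv2
from scipy.spatial.transform import Rotation as R
def q(a): return np.array([np.cos(a/2),np.sin(a/2),0,0])
def wristview():
    s=bot.read_state(); T=np.eye(4); T[:3,:3]=R.from_quat(s["eef_rot"]).as_matrix(); T[:3,3]=s["tcp_pos"]
    return np.linalg.inv(T@bot.get_calibration("wrist")["T_tool_cam"])
def plane(c,V,uv,z):
    "pixel -> world point at height z"
    uv=np.atleast_2d(uv).astype(float)
    d=np.c_[(uv[:,0]-c["cx"])/c["fx"],-(uv[:,1]-c["cy"])/c["fy"],-np.ones(len(uv))]@V[:3,:3]
    o=-V[:3,:3].T@V[:3,3]
    return o+d*((z-o[2])/d[:,2])[:,None]
def proj(c,V,p):
    p=np.atleast_2d(p)@V[:3,:3].T+V[:3,3]
    return np.c_[c["cx"]-c["fx"]*p[:,0]/p[:,2],c["cy"]+c["fy"]*p[:,1]/p[:,2]]
E
python3 - <<'E'
from h import *
c=bot.get_calibration("top");V=np.array(c["view"])
for n,uv,z in [("thick",(373,218),56),("slimL",(348,196),78),("slimR",(394,196),78),("handle",(251,211),46),("ball",(281,188),37),("catch",(290,142),36)]: print(n,plane(c,V,uv,z).round(0))
d=bot.get_calibration("side");W=np.array(d["view"])
print("side",plane(d,W,(289,325),56).round(0),plane(d,W,(303,280),78).round(0),plane(d,W,(337,331),78).round(0))
h=plane(c,V,(373,218),56)[0]
for n,(x,y,z) in dict(roll=(h[0],h[1]+90,250),tray=(560,120,330)).items():
    bot.move_ptp([x,y,z],q(-np.pi/2)); bot.pause(.3)
    v=wristview(); np.save(f"{n}V.npy",v); im=bot.camera("wrist"); cv2.imwrite(f"pics/w_{n}.png",im[:,:,::-1])
    s=bot.read_state(); print(n,s["t"],s["tcp_pos"].round(1),s["joint_pos"].round(2),s["contact_force"].round(1))
E
```

```text
thick [[ 461. -351.   56.]]
slimL [[ 528. -272.   78.]]
slimR [[ 525. -413.   78.]]
handle [[490.  25.  46.]]
ball [[563. -72.  37.]]
catch [[ 714. -106.   36.]]
side [[ 454. -353.   56.]] [[ 523. -282.   78.]] [[ 521. -417.   78.]]
roll 3.55 [ 461.1 -260.7  250. ] [-0.14  0.12 -0.3   0.   -1.16  0.14] [-0.1  0.1 -0.6]
tray 5.3917 [560.  119.4 330. ] [ 0.55  0.15 -0.08  0.   -1.34 -0.55] [-0.4 -0.8  0.1]
```

View pics/w_roll.png

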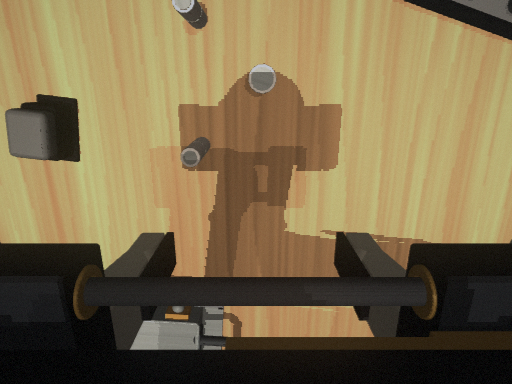

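View pics/w_tray.png

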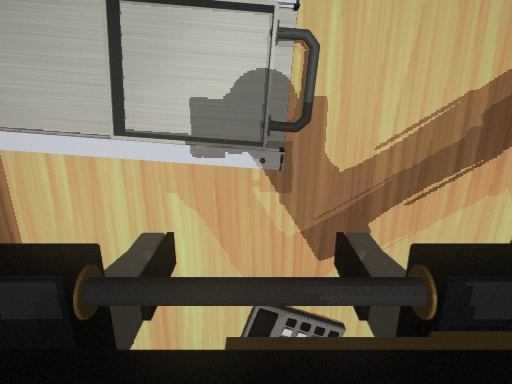

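Roll view: thick roll's top at (262,78), slim tops at (185,4) and (190,157). Tray view: handle bar from (314,45) to (308,120); the catch side is cut off at the top, so I take one more view with the tool nearer the tray.

```bash
python3 - <<'E'
from h import *
c=bot.get_calibration("wrist")
bot.move_ptp([610,20,330],q(-np.pi/2)); bot.pause(.3)
v=wristview(); np.save("tray2V.npy",v); im=bot.camera("wrist"); cv2.imwrite("pics/w_tray2.png",im[:,:,::-1])
V=np.load("rollV.npy"); im=cv2.imread("pics/w_roll.png")
print("thick",plane(c,V,(262,78),56).round(1),"slims",plane(c,V,[(185,4),(190,157)],78).round(1))
sub=im[50:110,232:292]; cv2.imwrite("pics/crop1.png",cv2.resize(sub,None,fx=8,fy=8,interpolation=cv2.INTER_NEAREST))
E
python3 - <<'E'
import cv2,numpy as np
a=cv2.imread("pics/crop1.png"); b=cv2.resize(cv2.imread("pics/w_tray2.png"),None,fx=.0+1,fy=1)
b2=np.zeros((480,800-480,3),np.uint8)
E
```

```text
thick [[ 454.8 -352.5   56. ]] slims [[ 521.8 -411.6   78. ]
 [ 525.5 -278.5   78. ]]
```

View pics/crop1.png

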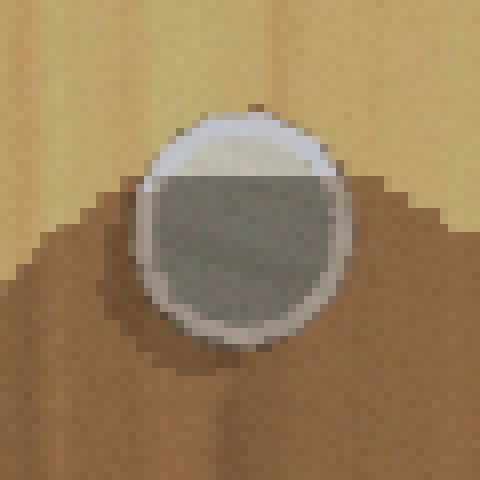

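View pics/w_tray2.png

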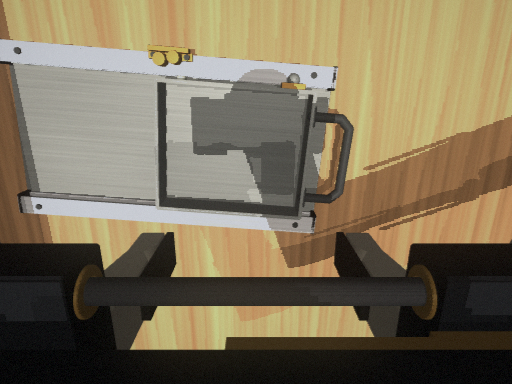

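Crop: the roll's top centre is at (262,78), 27 px wide, which matches 28 mm. Tray2: bar from (349,130) to (342,190), ball (293,79), catch noses (159,59) and (174,58), rail edges (18,41)-(336,68) and (22,212)-(313,231). Now I measure these properly.

```bash
python3 - <<'E'
from h import *
c=bot.get_calibration("wrist"); V=np.load("tray2V.npy"); im=cv2.imread("pics/w_tray2.png").astype(int)
ctr=[]
for r in range(134,186,3):
    row=im[r,330:362]; dark=(row.max(1)<75)&(row.max(1)-row.min(1)<25); k=np.flatnonzero(dark)
    if len(k): ctr.append((330+k.mean(),r,len(k)))
ctr=np.array(ctr); print(ctr[:,2])
P=plane(c,V,ctr[:,:2],46); vx,vy,_,_=cv2.fitLine(P[:,:2].astype(np.float32),cv2.DIST_HUBER,0,.01,.01).ravel()
print("bar angle phi",np.arctan2(-vx,vy) if vy>0 else np.arctan2(vx,-vy)); print(P[[0,len(P)//2,-1]].round(1))
# ends of the bow along y, at the outer column
for n,uv,z in [("railR",[(18,41),(336,68)],26),("railL",[(22,212),(313,231)],26),("ball",[(293,79)],37),("noses",[(159,59),(174,58)],46),
 ("tray far wall",[(163,82),(158,208)],52),("near wall",[(311,96),(302,214)],52),("legs",[(318,117),(310,198)],46)]:
    p=plane(c,V,uv,z); print(n,p[:,:2].round(1).tolist(), (np.arctan2(*(p[0]-p[1])[[1,0]]).round(4) if len(p)>1 else ""))
E
```

```text
[3. 5. 5. 5. 5. 4. 4. 5. 4. 4. 5. 4. 5. 4. 4. 4. 6. 4.]
bar angle phi -0.06024547
[[492.4  -5.   46. ]
 [492.6  31.1  46. ]
 [495.2  64.7  46. ]]
railR [[909.5, -118.0], [505.8, -86.9]] -0.0767
railL [[954.9, 113.2], [522.4, 143.1]] -0.069
ball [[562.1, -73.1]] 
noses [[728.0, -95.6], [709.5, -96.8]] 0.0634
tray far wall [[723.7, -68.8], [744.7, 96.7]] -1.697
near wall [[540.6, -52.7], [544.4, 105.3]] -1.595
legs [[529.1, -26.7], [533.4, 83.7]] -1.6098
```

Everything agrees: the rail angle is about -0.072 rad, the handle is at about (492.5, 29.5), the tray centre at about (642, 18.7), and the ball has about 158 mm to go. Now I pick the roll.

```bash
cat >>h.py <<'E'
PHI=-0.072; U=np.array([np.cos(PHI),np.sin(PHI),0]); Q=q(-np.pi/2+PHI)
HANDLE=np.array([492.5,29.5,46.])
def st(n):
    s=bot.read_state(); print(n,round(s["t"],2),s["tcp_pos"].round(1),"F",s["contact_force"].round(1),"w",round(s["width"],1),"ff",round(s["finger_force"],1)); return s
E
python3 - <<'E'
from h import *
bot.move_ptp([454.8,-352.5,170],Q); bot.move_gripper(50); st("above")
bot.line_to([454.8,-352.5,37],150); st("down")
bot.move_gripper(20,25); st("grip")
bot.line_to([454.8,-352.5,40],30); st("lift1")
bot.line_to([454.8,-352.5,160],150); bot.pause(.2); st("lifted")
np.save("roll2V.npy",wristview()); cv2.imwrite("pics/w_held.png",bot.camera("wrist")[:,:,::-1])
E
```

```text
above 8.69 [ 454.8 -352.5  170. ] F [-1.1 -0.5 -0.1] w 49.7 ff 0.0
down 9.72 [ 455.4 -352.8   37.7] F [0.4 1.2 0.3] w 49.9 ff 0.0
grip 10.23 [ 454.8 -352.6   37.5] F [-2.   1.1  6.1] w 27.6 ff 25.0
lift1 10.48 [ 454.7 -352.4   39.9] F [ 0.4  1.  -3.1] w 27.2 ff 25.0
lifted 11.63 [ 454.3 -352.3  158.9] F [-0.4  0.2 -2.3] w 27.9 ff 25.0
```

View pics/w_held.png

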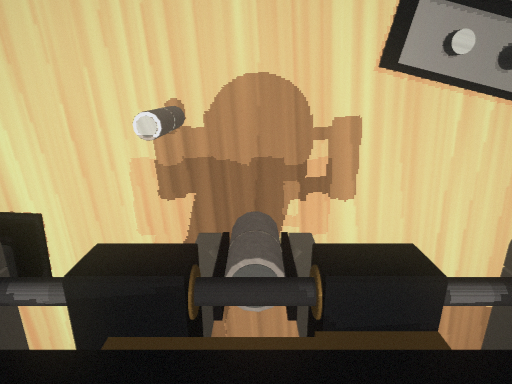

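The roll is held upright between the pads at about (255,255), and the slim roll in view at (148,125) still stands. I'll set it down gently at the tray's centre.

```bash
python3 - <<'E'
from h import *
C=HANDLE+150*U
bot.move_ptp([C[0],C[1],160],Q); bot.line_to([C[0],C[1],57],120); bot.pause(.3)
b=np.mean([st("pre")["contact_force"][2] for _ in range(1)])
z=57
while z>47:
    z-=1; bot.line_to([C[0],C[1],z],25); bot.pause(.05); s=bot.read_state(); f=s["contact_force"][2]-b
    if f>3: break
st(f"touch z={z} f={f:.1f}")
bot.move_gripper(56,25); st("open")
bot.line_to([C[0],C[1],150],150); bot.pause(.1); st("up")
H=HANDLE
bot.move_ptp([H[0]-60,H[1]+15,170],Q); bot.pause(.2)
np.save("placedV.npy",wristview()); cv2.imwrite("pics/w_placed.png",bot.camera("wrist")[:,:,::-1])
cv2.imwrite("pics/top1.png",bot.camera("top")[60:240,160:420,::-1].repeat(3,0).repeat(3,1))
st("end")
E
```

```text
pre 14.53 [642.4  18.8  57.6] F [ 0.4 -0.7 -2.3] w 27.6 ff 25.0
touch z=50 f=4.6 16.62 [642.7  18.7  50.5] F [ 0.2 -1.   2.2] w 27.4 ff 25.0
open 17.33 [642.1  18.7  50. ] F [0.5 0.2 0.2] w 56.1 ff 0.0
up 18.25 [641.3  18.6 148.6] F [-0.2 -0.9 -0.2] w 56.1 ff 0.0
end 19.41 [433.   44.4 169.6] F [-0.3  1.  -0.3] w 55.8 ff 0.0
```

View pics/w_placed.png

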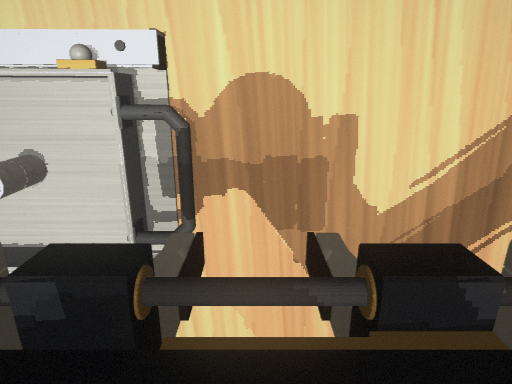

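View pics/top1.png

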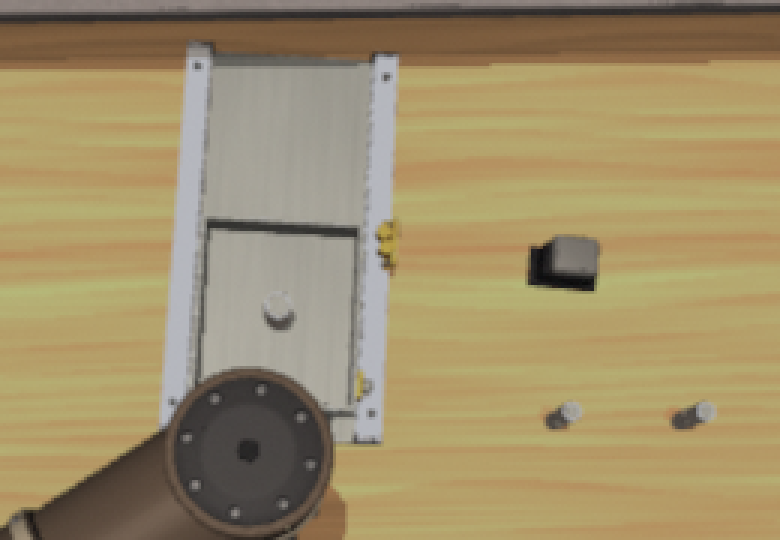

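The roll stands upright near the tray's centre, at (278,310) in the top crop, and both slim rolls and the stamp are undisturbed. The bar runs (185,130)-(186,215) in the wrist view. I check its position, then grip it.

```bash
python3 - <<'E'
from h import *
c=bot.get_calibration("wrist");V=np.load("placedV.npy")
p=plane(c,V,[(185,135),(185.5,175),(186,215)],46)[:,:2]; print(p.round(1).tolist(), ((p-HANDLE[:2])@U[:2]).round(1), plane(c,V,(81,52),37).round(1))
dx=float(np.mean((p-HANDLE[:2])@U[:2])); 
assert abs(dx)<7
H=HANDLE+np.clip(dx/2,-3,3)*U; H[2]=47
bot.move_gripper(38,30); bot.move_ptp(H+[0,0,80],Q); bot.line_to(H,80); st("at bar")
bot.move_gripper(6,40); bot.pause(.2); s=st("gripped"); np.save("grip.npy",s["tcp_pos"])
E
```

```text
[[487.1, -5.4], [491.3, 28.0], [495.8, 64.0]] [-2.9 -1.1  0.8] [[561.1 -74.   37. ]]
at bar 21.53 [492.3  29.7  47.4] F [ 0.1  0.6 -0.3] w 38.2 ff 0.0
gripped 22.31 [492.   29.5  47.1] F [-2.  -1.1  2.5] w 11.0 ff 40.0
```

```bash
cat > push.py <<'E'
from h import *
g=np.load("grip.npy"); g[2]=47
V2=np.array([-U[1],U[0],0])
def at(d,v): bot.line_to(g+d*U,v)
def F():
    f=[]
    for _ in range(3): bot.pause(.02); s=bot.read_state(); f.append(s["contact_force"])
    f=np.mean(f,0); return -f@U,f@V2,(s["tcp_pos"]-g)@U,s["t"],s["width"]
E
python3 - <<'E'
from push import *
at(30,60); print(np.round(F(),1)); at(135,70); print(np.round(F(),1))
d=135; peak=0; dropped=False; log=[]
while d<172:
    d+=1; at(d,25); f=F(); log.append((d,*f)); p=f[0]
    if p>4: peak=max(peak,p)
    if peak>4 and p<1.0: dropped=True
    if p>11 or (dropped and p>9.5): break
    if abs(f[1])>20: print("lateral");break
for l in log: print(np.round(l,1).tolist())
E
```

```text
[-1.4 -2.8 30.3 23.  10.9]
[ -0.3  -5.  134.8  24.7  10.6]
[136.0, -0.4, -5.1, 135.6, 25.0, 10.5]
[137.0, 0.2, -5.1, 136.5, 25.3, 10.8]
[138.0, 0.4, -4.9, 137.5, 25.6, 11.0]
[139.0, 0.1, -4.8, 138.5, 25.9, 10.6]
[140.0, 0.1, -5.2, 139.4, 26.2, 10.8]
[141.0, 0.4, -5.0, 140.5, 26.5, 10.8]
[142.0, 0.2, -5.2, 141.5, 26.8, 10.6]
[143.0, 0.4, -4.7, 142.5, 27.1, 10.6]
[144.0, 0.3, -5.0, 143.4, 27.4, 11.0]
[145.0, 0.7, -4.6, 144.3, 27.7, 10.6]
[146.0, 1.3, -4.5, 145.1, 28.0, 10.6]
[147.0, 2.6, -4.1, 145.9, 28.3, 10.6]
[148.0, 3.5, -3.7, 146.7, 28.6, 11.0]
[149.0, 3.5, -4.1, 147.6, 28.9, 10.4]
[150.0, 3.8, -3.9, 148.5, 29.2, 10.9]
[151.0, 4.2, -3.8, 149.5, 29.5, 10.8]
[152.0, 3.5, -4.2, 150.7, 29.8, 10.7]
[153.0, 2.6, -4.7, 151.9, 30.1, 10.8]
[154.0, 2.2, -4.3, 153.0, 30.4, 10.7]
[155.0, 1.4, -5.0, 154.3, 30.7, 10.7]
[156.0, 0.0, -4.9, 155.4, 31.0, 10.8]
[157.0, 1.3, -5.4, 156.4, 31.3, 10.6]
[158.0, 2.4, -4.8, 156.9, 31.6, 10.7]
[159.0, 5.1, -3.1, 157.2, 31.9, 10.5]
[160.0, 8.0, -3.1, 157.5, 32.2, 10.8]
[161.0, 11.0, -2.4, 157.8, 32.5, 10.9]
```

The force rose to 4 N, dropped to 0, then rose to 11 N at 157.8 mm, so the ball is home (158 predicted). I ease the push off and check.

```bash
python3 - <<'E'
from push import *
at(158.5,10); bot.pause(.3); print(np.round(F(),1)); at(157.5,10); bot.pause(.3); print(np.round(F(),1)); st("hold")
a=bot.camera("side")[140:290,200:440,::-1]; b=bot.camera("top")[60:240,200:400,::-1]
A=cv2.resize(a,(800,500)) ; B=cv2.resize(b,(333,300)); A=cv2.resize(a,(460,288))
o=np.zeros((300,800,3),np.uint8); o[:288,:460]=A; o[:,465:798]=B; cv2.imwrite("pics/final.png",o)
E
```

```text
[  2.6  -4.  157.4  33.3  10.6]
[  1.   -5.2 156.8  33.9  11. ]
hold 33.86 [648.3  17.7  47.1] F [-1.8 -5.3  5.2] w 11.0 ff 40.0
```

View pics/final.png

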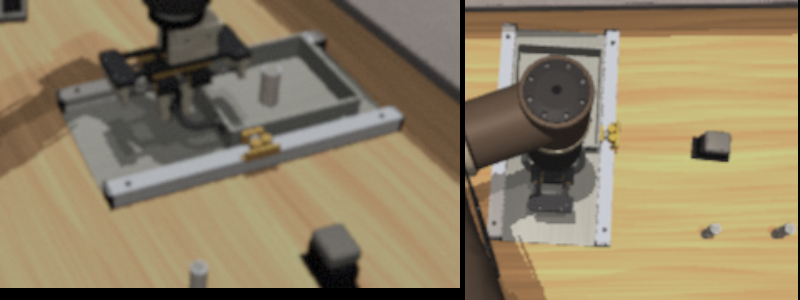

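The side crop shows the roll upright in the tray at (270,87), the ball housing level with the catch at (258,142), and the handle gripped. The slim rolls and stamp are in place.

```bash
python3 -c "
from plant import bot
print(bot.close_job())"
```

```text
the job is handed in; nothing more can be done
None
```

The thick roll stands upright in the cash tray, the tray's ball is seated in the catch notch with the handle still gripped, and the job was handed in at about 34 s; no verdict came back.

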